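# Reset the bias-slicing guide

## Task

Reset the slicing deck for the next bias cut: loosen the clamp knob on the pivot, swing the guide fence until its pointer lines up with the index tab on the scale, then tighten the knob again to a good 1 N m, firm but not overtightened. Leave the index tab where it is and do not disturb the things standing round the deck.

Things in the scene. Friction and masses are not known exactly. Their poses are not given: they have to be found in the camera images.
- deck: flat steel slicing deck on the table, fixed, 270 mm deep (x) by 330 mm wide (y), top 20 mm above the table. Origin on the table under the pivot of the guide fence; the deck reaches 205 mm from it to its own -x (front, towards the robot) and 65 mm to +x, with a 31 mm high rail at the back. z up. A scale of engraved lines, every 5 degrees, lies 152 to 164 mm from the pivot at the front.
- knob_top (a point): centre of the top of the black clamp knob, on the pivot axis, 90 mm above the table. The knob is a bar 66 mm long (this point's x), 14 mm thick (its y) and 26 mm tall (64 to 90 mm above the table); grip it across its thickness from above. Seen from above, clockwise tightens, counter-clockwise loosens. It sits on a rubber bush on the collar and gives 0.17 rad per N m before the collar follows.
- collar: round metal collar under the knob, 60 mm wide, 48 to 58 mm above the table, turned by the knob; stays where it is left. Starts clamped, 0.04 to 0.76 rad past the point where the pad bites: turning the knob 0.95 rad counter-clockwise always frees it. Which way the knob points, and how tight it was, do not tell where the bite is. Stops: 1.5 rad on the loose, 1.2 rad on the tight side of the bite.
- pad: pressure pad of the clamp, hidden under the collar; presses on the guide's hub. Not handled. Running free, the collar takes 0.70 N m either way; clockwise past the bite 0.8 N m more per rad of collar, and the pad force grows by about 120 N per rad: 1.0 N m in motion gives 43 N, 1.1 N m 57 N. Held still in mid-turn, the wrist feels 0.05 to 0.1 N m less than in motion.
- guide: the guide fence: aluminium bar 12 mm thick, 28 to 54 mm above the table, reaching 155 mm from a round hub at the pivot along its own -x; origin on the pivot axis at table height. It swings about the vertical, 0.8 rad either way from the deck's -x; stiff when unclamped (0.35 N m, about 2.5 N at the handle), it stays where it is left. Clamped, friction holds it.
- handle (a point): centre of the top of the black round handle post on the guide fence: 20 mm diameter, 54 to 97 mm above the table, 140 mm from the pivot axis. Axes as guide.
- pointer (a point): tip of the pointer at the free end of the guide fence, 166.5 mm from the pivot axis, 27 mm above the table. Its -x points away from the pivot.
- index_tab: small dark steel tab, 22 mm wide, its top 29 mm above the table, with a 5 mm wide nose towards the pivot, on the deck 166 to 187 mm from the pivot. It marks the wanted angle, at least 0.3 rad from the pointer at the start, and stays where it is. The pointer ends just short of it and passes freely. Origin on the pivot axis at table height.
- mark (a point): tip of the index tab's nose, 166.5 mm from the pivot axis, 27 mm above the table; its -x points away from the pivot. With the guide set, pointer and mark coincide.
- ramekin: loose steel ramekin, 65 mm wide, 40 mm tall, left of the deck; bystander, origin under its centre
- tin: loose small tin, 57 mm wide, 72 mm tall, left of the deck; bystander, origin under its centre
- wide_tin: loose wide tin, 75 mm wide, 58 mm tall, right of the deck; bystander, origin under its centre
- cup: loose steel ramekin, 65 mm wide, 40 mm tall, right of the deck; bystander, origin under its centre
- tub: loose white lidded tub, 119 mm wide, 65 mm tall, at the left of the table; bystander

How it is judged:
On the way, in this order (a step that is already met when the one before it is completed fails the run):
1. the clamp is loosened: the pad no longer presses on the guide, which has not been forced round yet (contact force between pad and guide below 0.5 N and distance of pointer from where it was at the start of the episode below 0.012 m), for 0.2 s.
2. with the clamp loose, the guide is swung so that the pointer is within 2 degrees of the index tab (contact force between pad and guide below 0.5 N and angle between the x axis of pointer and the x axis of mark, either way round below 0.035 rad), for 0.2 s.
At the end, for the whole second after the job is handed in: The pointer is within 2 degrees (about 6 mm) of the index tab, the guide is at rest, and the clamp presses on it with 39 to 64 N (tightened to between 0.97 and 1.15 N m in motion) (angle between the x axis of pointer and the x axis of mark, either way round below 0.035 rad and contact force between pad and guide between 39 and 64 N and angular speed of guide below 0.05 rad/s); the robot touches nothing.
It fails at once if the clamp is overtightened (more than 110 N on the pad, about 1.45 N m at the knob) (contact force between pad and guide above 110 N).
It fails at once if the index tab is shifted (more than 5 mm at its nose) (distance of mark from where it was at the start of the episode above 0.005 m).
It fails at once if a bystander is moved by more than 20 mm (distance of any of ramekin, tin, wide_tin, cup, tub from where it was at the start of the episode above 0.02 m).
It also fails if it takes over 72 s, if anything falls off the work surface, if the arm or the gripper's body presses on something with over 40 N, if the wrist force passes 120 N, or if a joint passes its speed limit or range.

## Robot

A 7-joint arm with a two-finger parallel gripper is mounted at the origin on a cart in front of the work surface, level with it; the furniture and walls round the work are solid. World frame = base frame: x ahead of the robot, y to its left, z up, the work surface at z = 0. Lengths are in m, angles in rad, forces in N, time in s.
With the tool pointing down it reaches from about 0.425 to 0.925 m from the base axis. Payload 6.8 kg.
Tool frame: the origin (TCP) lies at the very end of the fingers, on their centre line; the grasp point (between the pads) lies 19 mm behind it; z points along the fingers, y is the line along which they close (so a half turn about z gives the same grasp; the last joint's range is limited). The gripper opens to 85 mm and grips with 20 to 120 N. Pads are 22 mm wide; open, the fingers measure 114 mm over their backs; the gripper's body (76 mm by 85 mm) begins 54 mm behind the grasp point. The pads swing forward as they close: fully open they stand 13 mm farther back than shut.
Start: joints at [1.111, 0.477, 0.022, 1.555, -0.011, 1.109, -0.083], TCP at [0.233, -0.634, 0.231] pointing down, gripper open.
Joint ranges: [-2.96, 2.96], [-0.34, 2.1], [-1.41, 1.46], [0.24, 2.44], [-1.37, 4.51], [0.17, 1.92], [-2.96, 2.96]. Speed limits (rad/s): [2.39, 2.39, 3.14, 3.14, 3.14, 3.14, 3.14].

## Interface

Orientations are given as a unit quaternion [w, x, y, z].
In Python, from station import bot gives the robot as it stands. The module is installed in compiled form; this text tells all that it offers.
- The arm moves only by the shell command python3 -m jog 'ROWS' [OPENING] [FORCE]. ROWS is JSON, a list of rows, each a list of 4 numbers: the shift along the tool's x, y, z in cm, then the turn about the tool's z in rad. In form: [[x, y, z, spin], ...]. A call has 1 to 20 rows; each row is the pose to reach, as a shift and turn from the pose commanded when the call began, along the tool's axes at that moment; what a row does not reach only later rows make up. A row lasts 1/12 s, in which the tool goes at most 41.7 mm and 7.16 degrees, less where a joint would pass 70% of its speed; a pose out of reach is approached as far as the arm can. A call with a gripper value outside its range is refused whole. OPENING is the closure, from -1 (fully open) to 1 (shut), set as the call begins (- or left out, the last holds). The fingers move at their own pace and stop on an object; FORCE is the grip in N (left out, the last holds). Time passes only in rows, so rows that repeat a pose let the fingers close. It gives the time, the measured TCP pose, the force, the opening and the grip force at its end, in the units of the state.
- bot.get_obs(): the state, without advancing time (a new reading comes with each control period).
- bot.read_camera(name): name is "side" or "top"; returns a dict with "pixels" (384x512x3 uint8, red, green, blue), "depth" (384x512 float32, m along the optical axis (not along the pixel's ray), 0 where there is no reading), "fovy" (degrees; the focal length in pixels is half the picture's height over the tangent of half this angle, whatever the lens; pixels are square), "cx", "cy" (the principal point, pixels), "distortion" ([k1, k2, p1, p2, k3] as OpenCV has them; the pictures are not rectified), "pose" (4x4, takes a point from camera to world coordinates). Camera axes: x right, y down, z forward; pixel columns grow to the right and rows downward; lengths in m; the calibration is good to about 2 mm. A picture is of the moment at which its call begins.
- bot.hand_in(): hands the job in; it is judged then, once.
The state is a dict: "t": time; "q": joint angles; "joint_vel": joint speeds; "joint_torque": joint torques, N m; "eef_pos": TCP position; "tool_rot": TCP orientation; "contact_force": force on the tool from outside, world axes, zero at the start; "torque": the same for the moment, N m; "gripper_width": opening from 0.0 (shut) to 1.0 (fully open); "grasp_force": force on a finger pad.
Only numpy, scipy, OpenCV 4.12 (cv2) and the standard library are available. Lean on these libraries where they do the work, as an engineer would, in place of code of your own. Each camera call takes 0.05 s, during which the arm holds its last target. There are 200 camera calls.

## Working session

There is one attempt and no reset: what is moved stays moved. The work goes in short steps, Python scripts to look and compute and a shell command to move; the robot and the scene stay as the last step left them, time stands still between calls to the robot, and variables do not carry over. Pictures are saved under pics/ and viewed, at most 10 in all, crops included, and the job is handed in when it is done.

```bash
mkdir -p pics; cat > h.py <<'E'
import numpy as np, cv2
from station import bot
def shot(n):
    c=bot.read_camera(n); f=192/np.tan(np.radians(c["fovy"])/2)
    c["K"]=np.array([[f,0,c["cx"]],[0,f,c["cy"]],[0,0,1.]]); c["D"]=np.array(c["distortion"]); c["pose"]=np.array(c["pose"]); return c
def pt_z(c,uv,z):
    "pixels -> world points on the plane z"
    n=cv2.undistortPoints(np.array(uv,float).reshape(-1,1,2),c["K"],c["D"])[:,0]
    d=np.c_[n,np.ones(len(n))]@c["pose"][:3,:3].T; o=c["pose"][:3,3]
    return o+d*((z-o[2])/d[:,2])[:,None]
def pt_d(c,uv):
    uv=np.array(uv,float).reshape(-1,2); n=cv2.undistortPoints(uv.reshape(-1,1,2),c["K"],c["D"])[:,0]
    z=c["depth"][uv[:,1].round().astype(int),uv[:,0].round().astype(int)]
    return (np.c_[n,np.ones(len(n))]*z[:,None])@c["pose"][:3,:3].T+c["pose"][:3,3]
def proj(c,P):
    R=c["pose"][:3,:3].T; return cv2.projectPoints(np.array(P,float),cv2.Rodrigues(R)[0],-R@c["pose"][:3,3],c["K"],c["D"])[0][:,0]
def save(c,name): cv2.imwrite("pics/"+name,cv2.cvtColor(c["pixels"],cv2.COLOR_RGB2BGR))
E
python3 - <<'E'
from h import *
for n in("top","side"):
    c=shot(n); save(c,n+"0.png"); print(n,c["pose"].round(3).tolist(),c["fovy"])
o=bot.get_obs(); print({k:np.round(v,3).tolist() for k,v in o.items()})
E
```

```text
top [[0.02, -0.998, 0.062, 0.434], [-1.0, -0.019, 0.015, 0.088], [-0.014, -0.062, -0.998, 1.212], [0.0, 0.0, 0.0, 1.0]] 57.45597041493561
side [[-0.977, -0.101, 0.186, 0.334], [-0.21, 0.392, -0.895, 0.998], [0.017, -0.914, -0.405, 0.496], [0.0, 0.0, 0.0, 1.0]] 56.384591408737755
{'t': 0.1, 'q': [1.111, 0.478, 0.022, 1.556, -0.012, 1.109, -0.083], 'joint_vel': [0.0, -0.0, -0.002, -0.003, 0.0, -0.001, 0.0], 'joint_torque': [0.004, -59.776, 1.613, -28.195, 0.013, 0.005, 0.0], 'eef_pos': [0.232, -0.633, 0.23], 'tool_rot': [-0.001, 0.985, 0.175, -0.0], 'contact_force': [-0.231, 0.381, -0.321], 'torque': [-0.045, -0.02, -0.008], 'grasp_force': 0.0, 'gripper_width': 0.998}
```

View pics/top0.png

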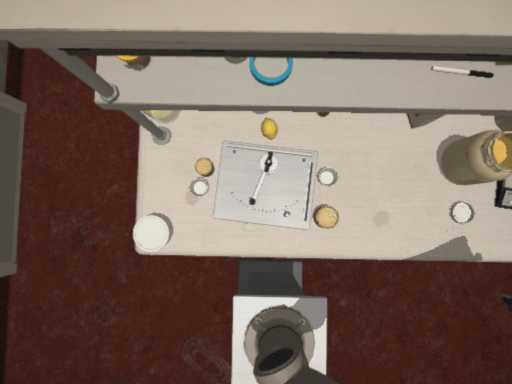

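View pics/side0.png

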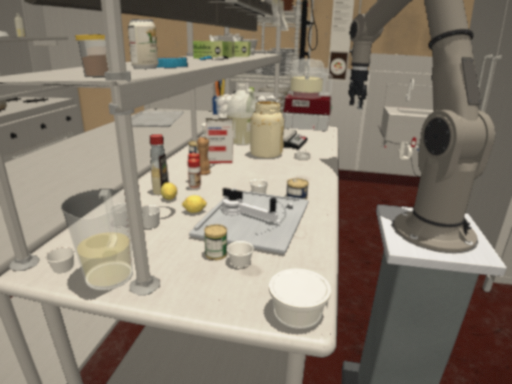

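The top view shows the deck with corners at about (222,142), (318,152), (309,229) and (214,217). The knob is near (268,161), the handle near (252,202), and the tab probably near (287,213). I'll zoom in on the deck next.

```bash
python3 - <<'E'
from h import *
c=shot("top")
im=cv2.cvtColor(c["pixels"],cv2.COLOR_RGB2BGR)[130:240,190:345]
cv2.imwrite("pics/crop1.png",cv2.resize(im,None,fx=5,fy=5,interpolation=cv2.INTER_CUBIC))
print(pt_z(c,[(222,142),(318,152),(309,229),(214,217)],.02).round(3).tolist())
print(pt_z(c,[(268,161)],.09).round(3),pt_z(c,[(252,202)],.097).round(3),pt_z(c,[(287,213)],.028).round(3))
print(pt_d(c,[(268,161),(252,202),(287,213),(270,100),(250,40),(271,75)]).round(3).tolist())
E
```

```text
[[0.674, 0.208, 0.02], [0.645, -0.122, 0.02], [0.382, -0.094, 0.02], [0.416, 0.229, 0.02]]
[[0.6   0.051 0.09 ]] [[0.467 0.1   0.097]] [[ 0.434 -0.018  0.028]]
[[0.6, 0.051, 0.093], [0.467, 0.1, 0.095], [0.434, -0.017, 0.032], [0.689, 0.06, 0.432], [0.661, 0.1, 0.763], [0.747, 0.059, 0.433]]
```

View pics/crop1.png

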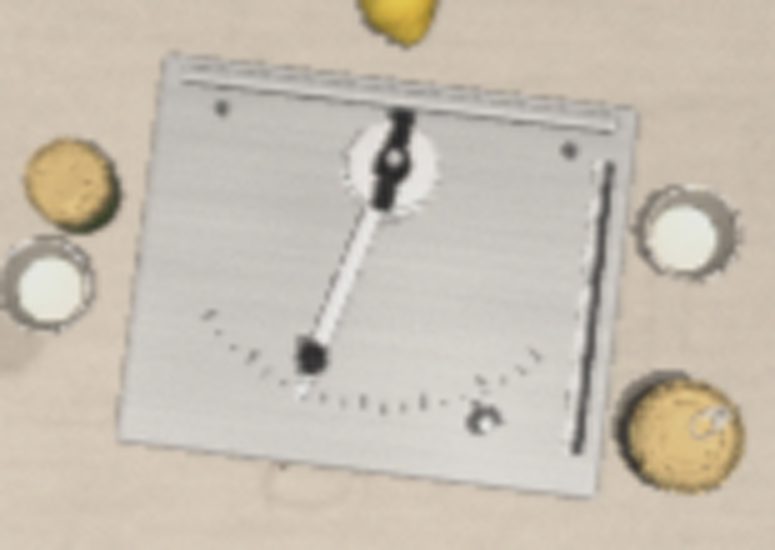

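The crop shows the knob bar from (402,112) to (382,208), the handle at (312,356) and the tab near (484,418), so the swing is about 0.7 rad. Now I'll measure these precisely.

```bash
cat > meas.py <<'E'
from h import *
def cloud(c):
    v,u=np.mgrid[:384,:512]; uv=np.c_[u.ravel(),v.ravel()]; P=pt_d(c,uv); return uv,P,c["pixels"].reshape(-1,3).astype(int).mean(1)
def axis(Q):
    m=Q.mean(0); w,V=np.linalg.eigh(np.cov((Q-m).T)); a=V[:,1]*np.sign(V[0,1]); return m,np.arctan2(a[1],a[0]),np.sqrt(w)
def ang(p,piv): d=piv-p[:2]; return np.arctan2(d[1],d[0]),np.hypot(*d)
E
python3 - <<'E'
from meas import *
for n in("top","side"):
    c=shot(n); uv,P,g=cloud(c); print(n)
    near=lambda x,y,r:(np.hypot(P[:,0]-x,P[:,1]-y)<r)
    k=near(.6,.05,.045)&(g<90)&(P[:,2]>.062)&(P[:,2]<.105)
    Q=pt_z(c,uv[k],.09)[:,:2] if n=="top" else P[k][:,:2]; m,a,w=axis(Q); piv=m; print("knob",k.sum(),m.round(4),a.round(3),w.round(4), P[k][:,2].max().round(3))
    h=near(.467,.1,.025)&(g<90)&(P[:,2]>.06); Q=pt_z(c,uv[h],.097)[:,:2] if n=="top" else P[h]
    print("handle",h.sum(),Q.mean(0).round(4),ang(Q.mean(0),piv))
    t=near(.43,-.02,.025)&(g<120)&(P[:,2]>.015); Q=pt_z(c,uv[t],.028)
    print("tab",t.sum(),Q.mean(0).round(4),ang(Q.mean(0),piv)); 
    b=(P[:,2]>.032)&(P[:,2]<.065)&near(.53,.075,.05)&(g>120); Q=pt_z(c,uv[b],.054)[:,:2]
    if b.sum()>5: m,a,w=axis(Q); print("bar",b.sum(),m,a,w)
    if n=="side":
        s=P[(np.hypot(P[:,0]-.55,P[:,1]-.05)<.35)]
    print("deck corners proj",proj(c,[[.6,.05,.09],[.467,.1,.097],[.43,-.02,.029]]).round(1).tolist())
    im=cv2.cvtColor(c["pixels"],cv2.COLOR_RGB2BGR)
    if n=="side": cv2.imwrite("pics/crop2.png",cv2.resize(im[175:255,190:320],None,fx=6,fy=6,interpolation=cv2.INTER_CUBIC))
E
```

```text
top
knob 68 [0.5978 0.0504] -0.221 [0.0043 0.019 ] 0.095
handle 23 [0.4695 0.1003] (np.float64(-0.3711262763302805), np.float64(0.13774621868639392))
tab 7 [ 0.4342 -0.0116  0.028 ] (np.float64(0.3620696834064892), np.float64(0.17499788615948406))
bar 114 [0.53237718 0.07666654] -0.35748405905078334 [0.00457244 0.02919098]
deck corners proj [[268.4, 161.1], [252.0, 202.0], [287.6, 214.3]]
side
knob 150 [0.5974 0.0574] -0.219 [0.002  0.0175] 0.09
handle 72 [0.4676 0.1084 0.0796] (np.float64(-0.3742501253257055), np.float64(0.13953886786760664))
tab 11 [0.4328 0.0008 0.028 ] (np.float64(0.33059615796865527), np.float64(0.1740772806500869))
bar 255 [0.52929237 0.09862414] -0.5355064586523259 [0.01337901 0.03092339]
deck corners proj [[231.8, 188.6], [273.4, 197.5], [290.6, 203.6]]
```

View pics/crop2.png

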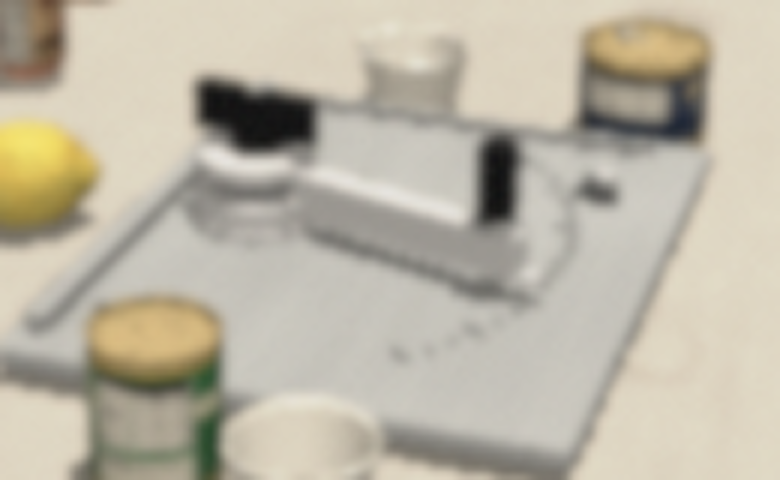

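The side view agrees: the knob bar sits above the collar, the handle is near (497,180) in the crop and the tab near (598,188). The knob is at (0.598, 0.0505) with yaw −0.221, and the guide yaw is about −0.365. The next script works out shifts in tool axes.

```bash
cat > to.py <<'E'
import sys
from h import *
from scipy.spatial.transform import Rotation as R
def to(x,y,z,yaw):
    o=bot.get_obs(); w=np.array(o["tool_rot"]); r=R.from_quat(w,scalar_first=True).as_matrix()
    ty=np.arctan2(r[1,0],r[0,0]); d=r.T@(np.array([x,y,z])-o["eef_pos"])*100
    print("rows cm/spin",d.round(2),round(ty-yaw,3),"| now",np.round(o["eef_pos"],4),"yaw",round(ty,3),"q",np.round(o["q"],2),"t",o["t"])
if __name__=="__main__": to(*map(float,sys.argv[1:]))
E
python3 to.py .598 .0505 .18 -.221
python3 - <<'E'
from h import *
c=shot("top"); g=cv2.cvtColor(c["pixels"],cv2.COLOR_RGB2GRAY); print(g[204:222,278:298])
E
```

```text
rows cm/spin [ 57.88 -51.6    5.12] 0.573 | now [ 0.2325 -0.6334  0.2308] yaw 0.352 q [ 1.11  0.48  0.02  1.56 -0.01  1.11 -0.08] t 0.25
[[212 210 213 214 212 211 212 209 211 211 213 211 210 210 209 200 173 192
  205 208]
 [209 210 209 212 212 211 207 178 192 210 211 208 188 201 210 207 203 207
  210 210]
 [211 210 210 210 210 211 208 182 161 194 208 208 182 198 210 209 210 211
  209 207]
 [210 211 210 211 210 212 210 205 198 202 209 207 204 206 210 209 207 208
  207 207]
 [211 211 212 211 209 211 212 210 188 188 205 210 211 211 208 208 209 206
  205 208]
 [210 211 211 211 192 203 207 206 205 208 210 213 210 211 211 210 209 210
  208 208]
 [179 198 211 212 210 209 170 153 191 205 208 211 211 211 211 211 208 208
  210 208]
 [206 209 213 214 214 212 174 136 147 155 150 192 210 213 212 212 211 210
  209 210]
 [211 212 212 212 213 205 150 105 112 118 115 149 199 212 213 213 213 211
  211 210]
 [213 212 212 212 209 166 117 103 144 171 137 128 189 209 213 212 212 212
  212 211]
 [214 212 214 212 210 149 110 133 200 217 174 138 169 201 211 211 212 211
  211 211]
 [211 212 214 213 210 162 120 126 204 222 196 193 204 209 211 210 210 210
  209 210]
 [213 212 213 213 211 199 155 143 166 203 210 209 212 211 211 211 211 211
  211 210]
 [211 213 213 213 214 213 205 202 203 211 212 212 211 211 211 210 210 209
  211 210]
 [213 212 213 214 214 214 214 214 214 214 213 213 213 214 211 212 210 211
  211 211]
 [214 214 214 215 214 214 214 213 213 212 213 212 211 211 211 211 213 212
  210 212]
 [211 212 213 214 214 215 215 215 216 215 215 214 213 212 213 211 211 211
  210 210]
 [211 212 213 213 212 213 213 213 214 213 214 215 214 213 214 215 213 214
  213 213]]
```

```bash
python3 -m jog '[[57.9,-51.6,3,0.573],[57.9,-51.6,3,0.573],[57.9,-51.6,3,0.573],[57.9,-51.6,3,0.573],[57.9,-51.6,3,0.573],[57.9,-51.6,3,0.573],[57.9,-51.6,3,0.573],[57.9,-51.6,3,0.573],[57.9,-51.6,3,0.573],[57.9,-51.6,3,0.573],[57.9,-51.6,3,0.573],[57.9,-51.6,3,0.573],[57.9,-51.6,3,0.573],[57.9,-51.6,3,0.573],[57.9,-51.6,3,0.573],[57.9,-51.6,3,0.573],[57.9,-51.6,3,0.573],[57.9,-51.6,3,0.573],[57.9,-51.6,3,0.573],[57.9,-51.6,3,0.573]]' -1 120
python3 to.py .598 .0505 .065 -.221
python3 - <<'E'
from h import *
c=shot("top");p=np.array([.598,.0505])
for uv in [(284.7,209.7),(286.6,213.2),(285.5,213.2),(286,212.5)]:
  q=pt_z(c,[uv],.028)[0]; d=p-q[:2]; print(uv,q.round(4),np.arctan2(d[1],d[0]),np.hypot(*d))
E
```

```text
t: 1.97
eef_pos: [0.6, 0.0585, 0.2011]
tool_rot: [-0.002, 0.994, -0.106, 0.0]
contact_force: [0.1, 0.7, 0.1]
gripper_width: 1.0
grasp_force: 0.0
rows cm/spin [-0.04  0.89 13.61] 0.009 | now [0.6    0.0585 0.2011] yaw -0.212 q [-0.03  0.4  -0.22  1.75  0.1   1.   -2.07] t 1.9667
(284.7, 209.7) [ 0.4453 -0.01    0.028 ] 0.3768737711268813 0.16426570864506868
(286.6, 213.2) [ 0.4336 -0.0165  0.028 ] 0.38709142156182796 0.17751691183046633
(285.5, 213.2) [ 0.4335 -0.0128  0.028 ] 0.36748576933622 0.17622195139488667
(286, 212.5) [ 0.4359 -0.0145  0.028 ] 0.38121208401435364 0.17460352590545383
```

```bash
python3 -m jog '[[0,0,4,0],[0,0,7,0],[0,0,7,0],[0,0,7,0],[0,0,7,0]]'
python3 to.py .598 .0505 .065 -.221
```

```text
t: 2.43
eef_pos: [0.5991, 0.0494, 0.1329]
tool_rot: [-0.0, 0.994, -0.111, 0.001]
contact_force: [-0.2, 0.4, 0.1]
gripper_width: 1.001
grasp_force: 0.0
rows cm/spin [-0.15 -0.08  6.79] -0.001 | now [0.5991 0.0494 0.1329] yaw -0.222 q [-0.03  0.47 -0.2   1.82  0.12  0.86 -2.08] t 2.4333
```

```bash
python3 -m jog '[[-0.1,-0.1,2.5,0],[-0.1,-0.1,5,0],[-0.1,-0.1,6.8,0],[-0.1,-0.1,6.8,0],[-0.1,-0.1,6.8,0]]'
python3 -m jog '[[0,0,0,0],[0,0,0,0],[0,0,0,0],[0,0,0,0],[0,0,0,0],[0,0,0,0],[0,0,0,0],[0,0,0,0],[0,0,0,0],[0,0,0,0]]' 1 110
python3 to.py .598 .0505 .065 -.221; python3 -c "
from h import *;print(bot.get_obs()['torque'])"
```

```text
t: 2.85
eef_pos: [0.5984, 0.0512, 0.0648]
tool_rot: [-0.0, 0.994, -0.111, 0.001]
contact_force: [-0.1, 0.2, 0.7]
gripper_width: 0.999
grasp_force: 0.0
t: 3.68
eef_pos: [0.5981, 0.0501, 0.0654]
tool_rot: [0.001, 0.994, -0.111, 0.001]
contact_force: [-5.7, -4.1, 17.0]
gripper_width: 0.143
grasp_force: 118.8
rows cm/spin [-0.02 -0.04  0.04] -0.002 | now [0.5981 0.0501 0.0654] yaw -0.223 q [-0.05  0.56 -0.19  1.86  0.15  0.74 -2.11] t 3.6833
[-0.7041933   1.11643051 -0.0425848 ]
```

```bash
python3 -m jog '[[0,0,0,-0.08],[0,0,0,-0.16],[0,0,0,-0.24],[0,0,0,-0.32],[0,0,0,-0.40],[0,0,0,-0.48],[0,0,0,-0.56],[0,0,0,-0.64],[0,0,0,-0.72],[0,0,0,-0.80],[0,0,0,-0.88],[0,0,0,-0.96],[0,0,0,-1.04]]'
python3 to.py .598 .0505 .065 -.221; python3 -c "
from h import *;o=bot.get_obs();print(o['torque'],o['contact_force'])"
```

```text
t: 4.77
eef_pos: [0.5985, 0.0483, 0.0654]
tool_rot: [0.002, 0.918, 0.398, -0.0]
contact_force: [-4.8, -7.3, 16.2]
gripper_width: 0.143
grasp_force: 119.8
rows cm/spin [ 0.13 -0.19  0.04] 1.039 | now [0.5985 0.0483 0.0654] yaw 0.818 q [ 0.15  0.6  -0.44  1.84  0.35  0.78 -1.24] t 4.7667
[-1.31036301  1.02376318 -0.76552481] [-4.8007074  -7.29028632 16.18570093]
```

```bash
python3 -m jog '[[0,0,0,-1.04],[0,0,0,-1.04]]' 1; python3 -m jog '[[0,0,0,0],[0,0,0,0],[0,0,0,0],[0,0,0,0],[0,0,-1,0],[0,0,-4,0],[0,0,-7,0],[0,0,-7,0],[0,0,-7,0],[0,0,-7,0]]' -1
python3 to.py .4672 .1005 .13 -.365
```

```text
t: 4.93
eef_pos: [0.5988, 0.048, 0.0654]
tool_rot: [0.002, 0.86, 0.51, -0.0]
contact_force: [-2.7, -8.4, 14.0]
gripper_width: 0.136
grasp_force: 120.0
t: 5.77
eef_pos: [0.5974, 0.0514, 0.1334]
tool_rot: [0.0, 0.861, 0.509, -0.0]
contact_force: [-0.9, -0.7, 0.4]
gripper_width: 0.999
grasp_force: 0.0
rows cm/spin [ -1.96 -13.77   0.34] 1.434 | now [0.5974 0.0514 0.1334] yaw 1.069 q [ 0.22  0.52 -0.55  1.8   0.34  0.91 -0.98] t 5.7667
```

```bash
python3 -m jog '[[-2,-13.8,0.3,1.434],[-2,-13.8,0.3,1.434],[-2,-13.8,0.3,1.434],[-2,-13.8,0.3,1.434],[-2,-13.8,0.3,1.434],[-2,-13.8,0.3,1.434],[-2,-13.8,0.3,1.434],[-2,-13.8,0.3,1.434],[-2,-13.8,0.3,1.434],[-2,-13.8,0.3,1.434],[-2,-13.8,0.3,1.434],[-2,-13.8,0.3,1.434],[-2,-13.8,0.3,1.434],[-2,-13.8,0.3,1.434],[-2,-13.8,0.3,1.434],[-2,-13.8,0.3,1.434]]'
python3 to.py .4672 .1005 .068 -.365
```

```text
t: 7.1
eef_pos: [0.4667, 0.1002, 0.13]
tool_rot: [0.0, 0.984, -0.181, -0.0]
contact_force: [-0.8, -0.3, 0.1]
gripper_width: 0.999
grasp_force: 0.0
rows cm/spin [ 0.04 -0.05  6.2 ] 0.001 | now [0.4667 0.1002 0.13  ] yaw -0.364 q [-0.07  0.31 -0.31  2.09  0.14  0.76 -2.41] t 7.1
```

```bash
python3 -m jog '[[0,0,2.5,0],[0,0,5,0],[0,0,6.2,0],[0,0,6.2,0],[0,0,6.2,0]]'
python3 -m jog '[[0,0,0,0],[0,0,0,0],[0,0,0,0],[0,0,0,0],[0,0,0,0],[0,0,0,0],[0,0,0,0],[0,0,0,0]]' 1 30
python3 - <<'E'
from h import *
import to
to.to(.4672,.1005,.068,-.365)
o=bot.get_obs();p=np.array([.598,.0505]);e=np.array(o["eef_pos"][:2]);d=p-e;a0=np.arctan2(d[1],d[0]);r=np.hypot(*d);print("a0",a0,r)
# arc rows in tool axes: tool x ~ radial, tool y = right-hand
A=np.linspace(0,.38-a0,13)[1:]
for a in A:  # frame: x radial inward; world dest at angle a0+a
    q=p-r*np.array([np.cos(a0+a),np.sin(a0+a)])-e
    q=q@np.array([[np.cos(a0),np.sin(a0)],[np.sin(a0),-np.cos(a0)]])
    print((q*100).round(2),round(-a,3))
E
```

```text
t: 7.52
eef_pos: [0.4666, 0.1002, 0.068]
tool_rot: [0.0, 0.983, -0.181, -0.001]
contact_force: [0.2, -0.2, 0.4]
gripper_width: 0.997
grasp_force: 0.0
t: 8.18
eef_pos: [0.4673, 0.1004, 0.0688]
tool_rot: [-0.0, 0.983, -0.182, 0.0]
contact_force: [-1.9, -0.6, 5.8]
gripper_width: 0.222
grasp_force: 29.7
rows cm/spin [-0.01 -0.01  0.08] -0.0 | now [0.4673 0.1004 0.0688] yaw -0.365 q [-0.1   0.41 -0.29  2.13  0.2   0.62 -2.46] t 8.1833
a0 -0.36440320213207783 0.1399302753979034
[0.03 0.87] -0.062
[0.11 1.73] -0.124
[0.24 2.59] -0.186
[0.43 3.44] -0.248
[0.67 4.27] -0.31
[0.96 5.09] -0.372
[1.3  5.89] -0.434
[1.69 6.66] -0.496
[2.12 7.41] -0.558
[2.61 8.13] -0.62
[3.13 8.82] -0.682
[3.7  9.48] -0.744
```

```bash
python3 -m jog '[[0.03,0.87,0,-0.062],[0.11,1.73,0,-0.124],[0.24,2.59,0,-0.186],[0.43,3.44,0,-0.248],[0.67,4.27,0,-0.31],[0.96,5.09,0,-0.372],[1.3,5.89,0,-0.434],[1.69,6.66,0,-0.496],[2.12,7.41,0,-0.558],[2.61,8.13,0,-0.62],[3.13,8.82,0,-0.682],[3.7,9.48,0,-0.744],[3.7,9.48,0,-0.744],[3.7,9.48,0,-0.744],[3.7,9.48,0,-0.744]]'
python3 - <<'E'
from h import *
o=bot.get_obs();print(o["eef_pos"]);d=np.array([.598,.0505])-o["eef_pos"][:2];print(np.arctan2(d[1],d[0]),np.hypot(*d))
E
python3 -m jog '[[0,0,0,0],[0,0,0,0],[0,0,0,0],[0,0,-1,0],[0,0,-4,0],[0,0,-6.5,0],[0,0,-6.5,0]]' -1
python3 to.py .598 .0505 .135 .9
```

```text
t: 9.43
eef_pos: [0.4677, -0.0028, 0.0688]
tool_rot: [0.001, 0.982, 0.188, -0.0]
contact_force: [-2.2, -3.6, 8.6]
gripper_width: 0.223
grasp_force: 30.4
[ 0.46774842 -0.00280157  0.06876342]
0.3884293945038495 0.14073567444161392
t: 10.02
eef_pos: [0.4707, -0.0007, 0.1379]
tool_rot: [0.001, 0.982, 0.188, 0.004]
contact_force: [0.4, -0.3, -0.4]
gripper_width: 0.998
grasp_force: 0.0
rows cm/spin [13.72 -0.04  0.39] -0.521 | now [ 0.4707 -0.0007  0.1379] yaw 0.379 q [ 0.3   0.31 -0.5   2.1   0.21  0.78 -1.52] t 10.0167
```

```bash
python3 -m jog '[[0,6,-4,0],[0,12,-8,0],[0,16,-10,0],[0,20,-12,0],[0,22,-12,0],[0,24,-12,0],[0,24,-12,0],[0,24,-12,0],[0,24,-12,0]]'
python3 - <<'E'
from h import *
ims=[]
for n,(u,v),(w,h) in(("top",(215,140),(100,86)),("side",(195,170),(120,86))):
    c=shot(n); save(c,n+"1.png"); np.save(n+"1.npy",c,allow_pickle=True)
    im=cv2.cvtColor(c["pixels"],cv2.COLOR_RGB2BGR)[v:v+h,u:u+w]; ims.append(cv2.resize(im,(400*w//100 if n=="side" else 400*w//100,4*h),interpolation=cv2.INTER_CUBIC))
h=min(i.shape[0] for i in ims); cv2.imwrite("pics/crop3.png",cv2.resize(np.hstack([i[:h] for i in ims]),None,fx=.9,fy=.9))
E
```

```text
t: 10.77
eef_pos: [0.5564, -0.2254, 0.2532]
tool_rot: [-0.0, 0.982, 0.187, 0.0]
contact_force: [0.2, 0.2, 0.4]
gripper_width: 1.0
grasp_force: 0.0
```

View pics/crop3.png

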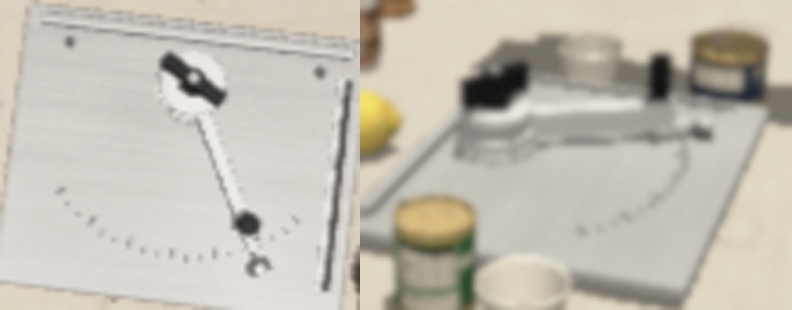

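The top crop shows the knob turned to (193,80), the handle at (247,222) and the pointer almost at the tab nose around (257,258). Now I'll measure the residual angle.

```bash
python3 - <<'E'
from meas import *
c=np.load("top1.npy",allow_pickle=True).item(); uv,P,g=cloud(c); near=lambda x,y,r:(np.hypot(P[:,0]-x,P[:,1]-y)<r)
k=near(.598,.05,.045)&(g<90)&(P[:,2]>.062)&(P[:,2]<.105); m,a,w=axis(pt_z(c,uv[k],.09)[:,:2]); print("knob",m,a,w)
h=near(.468,0,.025)&(g<90)&(P[:,2]>.06); H=pt_z(c,uv[h],.097)[:,:2].mean(0); print("handle",H,ang(H,np.array([.598,.0505])))
b=(P[:,2]>.032)&(P[:,2]<.065)&near(.53,.024,.04)&(g>120); print("bar",axis(pt_z(c,uv[b],.054)[:,:2]))
# template: render-projected lines for tab at candidate angles vs darkness
G=cv2.cvtColor(c["pixels"],cv2.COLOR_RGB2GRAY).astype(np.float32); piv=np.array([.598,.0505])
for lo,hi,z in((.168,.186,.029),(.172,.184,.029)):
    A=np.arange(.22,.56,.005); pr=[]
    for a_ in A:
        rr=np.linspace(lo,hi,15); X=np.c_[piv[0]-rr*np.cos(a_),piv[1]-rr*np.sin(a_),np.full(15,z)]
        q=proj(c,X).astype(np.float32); pr.append(cv2.remap(G,q[:,:1],q[:,1:],cv2.INTER_LINEAR).mean())
    pr=np.array(pr); d=np.clip(205-pr,0,None); print("tab",(d*A).sum()/d.sum(), "half edges",A[d>d.max()*.4][[0,-1]])
print(cv2.cvtColor(c["pixels"],cv2.COLOR_RGB2GRAY)[198:220,276:296])
E
python3 to.py .598 .0505 .135 1
```

```text
knob [0.5973699  0.05146115] 0.9503291823443103 [0.00433896 0.0182362 ]
handle [ 4.68955642e-01 -8.55833418e-05] (np.float64(0.37359216804086587), np.float64(0.1386050055397302))
bar (array([0.52981341, 0.02378162]), np.float64(0.38434353441552194), array([0.00388056, 0.02293276]))
tab 0.3741098804978981 half edges [0.32  0.435]
tab 0.3740462445222917 half edges [0.315 0.435]
[[219 219 211 165 213 200 171 163 196 214 217 219 219 218 218 218 217 218
  217 216]
 [219 219 215 162 161 148 113  90 110 145 198 217 217 220 218 218 219 218
  216 208]
 [218 219 215 163 125  95  65  52  58  82 140 198 217 218 218 218 218 218
  217 213]
 [219 218 215 157 100  56  51  52  55  55  87 164 210 218 218 218 219 218
  218 217]
 [219 219 215 164  98  51  51  59  58  55  74 158 208 218 219 219 219 217
  219 218]
 [221 220 217 170 133  85  56  58  60  57  86 185 216 219 220 219 217 199
  208 216]
 [220 220 220 213 206 140  81  71  72  84 124 200 220 221 219 219 219 213
  186 207]
 [220 219 219 219 217 185 162 152 148 171 176 210 221 220 200 213 220 219
  214 218]
 [220 220 220 219 219 212 170 209 221 189
[... 588 characters left out ...]
124 112 155 181 146 137 200 220 222 221
  222 221]
 [220 222 222 222 222 223 219 157 117 141 213 226 184 150 180 213 220 220
  221 220]
 [220 220 220 221 222 222 219 173 127 133 215 230 208 206 217 219 221 221
  220 220]
 [221 221 222 221 221 221 219 212 166 153 176 214 220 221 221 220 220 220
  220 220]
 [221 222 221 222 222 223 223 221 216 214 214 221 221 222 222 220 219 220
  220 220]
 [222 222 222 221 221 223 222 222 222 223 223 223 223 222 222 222 221 221
  220 220]
 [222 222 223 224 223 224 223 223 222 222 223 221 222 222 221 222 221 222
  221 222]]
rows cm/spin [ 14.05 -23.8   11.81] -0.62 | now [ 0.556  -0.2228  0.2529] yaw 0.38 q [ 0.59  0.36 -0.41  1.7   0.16  1.11 -1.05] t 10.8667
```

Guide 0.374–0.384 against tab 0.374 is aligned to about 0.01 rad. The knob is at yaw 0.95, so I'll go back and tighten it.

```bash
python3 -m jog '[[14.05,-23.8,8,-0.57],[14.05,-23.8,8,-0.57],[14.05,-23.8,8,-0.57],[14.05,-23.8,8,-0.57],[14.05,-23.8,8,-0.57],[14.05,-23.8,8,-0.57],[14.05,-23.8,8,-0.57],[14.05,-23.8,8,-0.57],[14.05,-23.8,8,-0.57],[14.05,-23.8,11.8,-0.57],[14.05,-23.8,11.8,-0.57],[14.05,-23.8,11.8,-0.57],[14.05,-23.8,11.8,-0.57]]'
python3 to.py .598 .0505 .065 .95
```

```text
t: 11.95
eef_pos: [0.5991, 0.048, 0.1364]
tool_rot: [0.0, 0.89, 0.456, 0.0]
contact_force: [-0.4, -0.5, 0.8]
gripper_width: 1.004
grasp_force: 0.0
rows cm/spin [ 0.14 -0.24  7.14] -0.002 | now [0.5991 0.048  0.1364] yaw 0.948 q [ 0.23  0.52 -0.56  1.79  0.34  0.92 -1.09] t 11.95
```

```bash
python3 -m jog '[[0.1,-0.2,2.5,0],[0.1,-0.2,5,0],[0.1,-0.2,7.1,0],[0.1,-0.2,7.1,0],[0.1,-0.2,7.1,0]]'
cat > tq.py <<'E'
from h import *
from scipy.spatial.transform import Rotation as R
o=bot.get_obs(); r=R.from_quat(o["tool_rot"],scalar_first=True).as_matrix()
print("t",o["t"],"tq",np.round(o["torque"],3),"F",np.round(o["contact_force"],1),"yaw",round(np.arctan2(r[1,0],r[0,0]),4),"pos",np.round(o["eef_pos"],4),"q7",round(o["q"][6],2),"tq7",round(o["joint_torque"][6],3))
E
python3 tq.py
python3 -m jog '[[0,0,0,0],[0,0,0,0],[0,0,0,0],[0,0,0,0],[0,0,0,0],[0,0,0,0],[0,0,0,0],[0,0,0,0]]' 1 110
python3 tq.py
```

```text
t: 12.37
eef_pos: [0.5982, 0.0503, 0.0652]
tool_rot: [0.0, 0.89, 0.457, -0.0]
contact_force: [-0.3, 1.1, 0.3]
gripper_width: 1.003
grasp_force: 0.0
t 12.3667 tq [-0.003 -0.064  0.004] F [-0.3  1.1  0.3] yaw 0.9482 pos [0.5982 0.0503 0.0652] q7 -1.15 tq7 -0.054
t: 13.03
eef_pos: [0.5999, 0.0498, 0.0657]
tool_rot: [0.001, 0.89, 0.456, 0.001]
contact_force: [2.0, -2.5, 6.2]
gripper_width: 0.141
grasp_force: 107.4
t 13.0333 tq [-0.405 -0.254 -0.066] F [ 2.  -2.5  6.2] yaw 0.9477 pos [0.5999 0.0498 0.0657] q7 -1.15 tq7 0.023
```

```bash
python3 -m jog '[[0,0,0,0.05],[0,0,0,0.1],[0,0,0,0.15],[0,0,0,0.2],[0,0,0,0.25]]'; python3 tq.py
python3 -m jog '[[0,0,0,0.05],[0,0,0,0.1],[0,0,0,0.15]]'; python3 tq.py
python3 -m jog '[[0,0,0,0.05],[0,0,0,0.1]]'; python3 tq.py
```

```text
t: 13.45
eef_pos: [0.6, 0.0498, 0.0657]
tool_rot: [0.001, 0.94, 0.342, 0.002]
contact_force: [2.5, -3.1, 5.9]
gripper_width: 0.139
grasp_force: 107.7
t 13.45 tq [-0.574 -0.392  0.71 ] F [ 2.5 -3.1  5.9] yaw 0.6975 pos [0.6    0.0498 0.0657] q7 -1.36 tq7 -0.026
t: 13.7
eef_pos: [0.6, 0.0497, 0.0657]
tool_rot: [0.001, 0.963, 0.27, 0.002]
contact_force: [2.8, -2.7, 5.2]
gripper_width: 0.141
grasp_force: 107.7
t 13.7 tq [-0.548 -0.397  0.695] F [ 2.8 -2.7  5.2] yaw 0.5474 pos [0.6    0.0497 0.0657] q7 -1.49 tq7 -0.027
t: 13.87
eef_pos: [0.6, 0.0498, 0.0657]
tool_rot: [0.001, 0.975, 0.222, 0.002]
contact_force: [1.7, -3.4, 5.9]
gripper_width: 0.139
grasp_force: 107.7
t 13.8667 tq [-0.516 -0.458  0.69 ] F [ 1.7 -3.4  5.9] yaw 0.4475 pos [0.6    0.0498 0.0657] q7 -1.57 tq7 -0.028
```

Torque sensing is clean at 0.70 N m free running. I'll continue in small steps.

```bash
for i in 1 2 3 4; do python3 -m jog '[[0,0,0,0.05],[0,0,0,0.1]]' >/dev/null; python3 tq.py; done
```

```text
t 14.0333 tq [-0.554 -0.453  0.739] F [ 3.3 -3.   5.1] yaw 0.3475 pos [0.6001 0.0497 0.0657] q7 -1.66 tq7 -0.029
t 14.2 tq [-0.588 -0.468  0.668] F [ 2.4 -2.7  5.8] yaw 0.2474 pos [0.6001 0.0497 0.0657] q7 -1.74 tq7 -0.03
t 14.3667 tq [-0.59  -0.49   0.726] F [ 2.9 -3.3  5.3] yaw 0.1475 pos [0.6001 0.0497 0.0657] q7 -1.83 tq7 -0.062
t 14.5333 tq [-0.616 -0.504  0.789] F [ 2.  -3.8  5. ] yaw 0.0477 pos [0.6001 0.0496 0.0657] q7 -1.91 tq7 -0.112
```

```bash
python3 -m jog '[[0,0,0,0.05],[0,0,0,0.1]]' >/dev/null; python3 tq.py
python3 -m jog '[[0,0,0,0.05]]' >/dev/null; python3 tq.py
python3 -m jog '[[0,0,0,0.05]]' >/dev/null; python3 tq.py
```

```text
t 14.7 tq [-0.617 -0.541  0.815] F [ 2.3 -3.9  5.3] yaw -0.0522 pos [0.6001 0.0496 0.0657] q7 -1.99 tq7 -0.164
t 14.7833 tq [-0.642 -0.554  0.816] F [ 1.6 -3.3  5.7] yaw -0.102 pos [0.6001 0.0496 0.0657] q7 -2.03 tq7 -0.191
t 14.8667 tq [-0.678 -0.569  0.883] F [ 2.9 -3.7  4.5] yaw -0.1519 pos [0.6001 0.0496 0.0657] q7 -2.08 tq7 -0.218
```

```bash
python3 -m jog '[[0,0,0,0.05],[0,0,0,0.1]]' >/dev/null; python3 tq.py
python3 -m jog '[[0,0,0,0.05]]' >/dev/null; python3 tq.py
python3 -m jog '[[0,0,0,0.05]]' >/dev/null; python3 tq.py
```

```text
t 15.0333 tq [-0.696 -0.534  0.906] F [ 3.4 -3.2  4.5] yaw -0.2518 pos [0.6002 0.0495 0.0657] q7 -2.16 tq7 -0.274
t 15.1167 tq [-0.74  -0.525  0.976] F [ 2.1 -4.   4.6] yaw -0.3018 pos [0.6002 0.0495 0.0657] q7 -2.2 tq7 -0.301
t 15.2 tq [-0.762 -0.548  0.983] F [ 2.4 -4.6  3.8] yaw -0.3517 pos [0.6002 0.0495 0.0657] q7 -2.24 tq7 -0.33
```

The reading is about 0.99–1.0 N m in motion, but the slope per rad is softer than stated. I'll release, back off, and check the knob and guide angles.

```bash
python3 -m jog '[[0,0,0,0],[0,0,0,0],[0,0,0,0],[0,0,0,0],[0,0,-1,0],[0,0,-4,0],[0,0,-7,0],[0,0,-7,0]]' -1 >/dev/null; python3 tq.py
python3 -m jog '[[-4,4,0,0],[-6,8,-3,0],[-10,12,-6,0],[-10,16,-10,0],[-10,20,-12,0],[-10,24,-12,0],[-10,27,-12,0],[-10,27,-12,0],[-10,27,-12,0]]'
cat > chk.py <<'E'
from meas import *
import sys
c=shot("top"); save(c,sys.argv[1]); uv,P,g=cloud(c); near=lambda x,y,r:(np.hypot(P[:,0]-x,P[:,1]-y)<r)
k=near(.598,.05,.045)&(g<90)&(P[:,2]>.062)&(P[:,2]<.105); print("knob",k.sum(),axis(pt_z(c,uv[k],.09)[:,:2]))
h=near(.468,0,.025)&(g<90)&(P[:,2]>.06); H=pt_z(c,uv[h],.097)[:,:2].mean(0); print("handle",H,ang(H,np.array([.598,.0505])))
b=(P[:,2]>.032)&(P[:,2]<.065)&near(.53,.024,.04)&(g>120); print("bar",axis(pt_z(c,uv[b],.054)[:,:2]))
s=shot("side"); uv,P,g=cloud(s); near=lambda x,y,r:(np.hypot(P[:,0]-x,P[:,1]-y)<r)
k=near(.598,.055,.045)&(g<90)&(P[:,2]>.065)&(P[:,2]<.105); print("side knob",k.sum(),axis(P[k][:,:2]))
im=cv2.cvtColor(c["pixels"],cv2.COLOR_RGB2BGR)[140:226,215:315]
cv2.imwrite("pics/z"+sys.argv[1],cv2.resize(im,None,fx=6,fy=6,interpolation=cv2.INTER_CUBIC))
E
python3 chk.py top2.png
```

```text
t 15.8667 tq [ 0.004 -0.058 -0.029] F [ 1.8 -0.4  0.9] yaw -0.351 pos [0.6015 0.0515 0.1406] q7 -2.22 tq7 0.14
t: 16.62
eef_pos: [0.4085, -0.1754, 0.2566]
tool_rot: [0.001, 0.984, -0.18, 0.001]
contact_force: [-0.9, 0.1, -0.2]
gripper_width: 0.999
grasp_force: 0.0
knob 71 (array([0.59821902, 0.05087622]), np.float64(-0.1691947620717365), array([0.00429894, 0.01955415]))
handle [4.69516664e-01 2.62844002e-04] (np.float64(0.37272491811059927), np.float64(0.13795557086948043))
bar (array([0.53017596, 0.02395764]), np.float64(0.3784636748013071), array([0.00394228, 0.02315846]))
side knob 141 (array([0.59700561, 0.05709707]), np.float64(-0.15136044612619057), array([0.00192087, 0.01796145]))
```

View pics/ztop2.png

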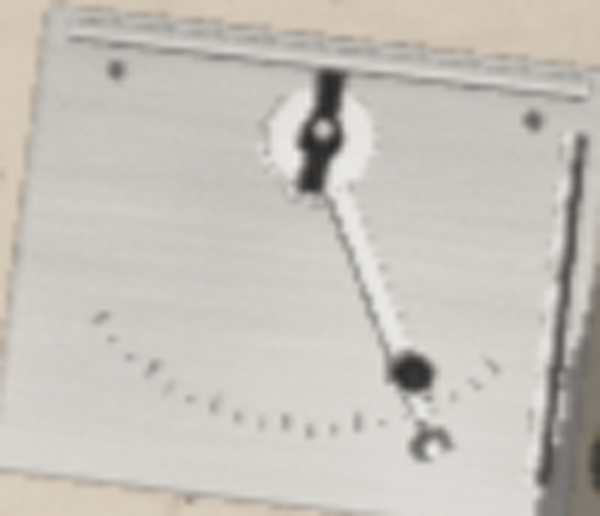

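Pointer and tab are aligned (tip meets the nose around (425,425) in the crop), the guide has not moved, and the knob rests at yaw −0.165. The reading sits just inside the lower bound, so I'll regrip and add a touch while reading torque.

```bash
python3 to.py .598 .0505 .14 -.165; python3 -m jog '[[10,-27,4,-0.19],[10,-27,4,-0.19],[10,-27,4,-0.19],[10,-27,4,-0.19],[10,-27,4,-0.19],[10,-27,4,-0.19],[10,-27,4,-0.19],[10,-27,4,-0.19],[10,-27,4,-0.19],[10,-27,11.8,-0.19],[10,-27,11.8,-0.19],[10,-27,11.8,-0.19],[10,-27,11.8,-0.19]]' >/dev/null
python3 to.py .598 .0505 .065 -.165
```

```text
rows cm/spin [  9.9  -27.14  11.54] -0.19 | now [ 0.4108 -0.1696  0.2552] yaw -0.355 q [ 0.35  0.07 -0.1   2.05  0.01  1.02 -1.68] t 16.7167
rows cm/spin [ 0.23 -0.06  7.01] 0.004 | now [0.596  0.0504 0.1351] yaw -0.161 q [-0.01  0.47 -0.24  1.82  0.14  0.88 -2.04] t 17.8
```

```bash
python3 -m jog '[[0.1,0,2.5,0],[0.1,0,5,0],[0.1,0,7,0],[0.1,0,7,0],[0.1,0,7,0]]' >/dev/null; python3 tq.py
python3 -m jog '[[0,0,0,0],[0,0,0,0],[0,0,0,0],[0,0,0,0],[0,0,0,0],[0,0,0,0],[0,0,0,0],[0,0,0,0]]' 1 110; python3 tq.py
python3 -m jog '[[0,0,0,0.05]]' >/dev/null; python3 tq.py
python3 -m jog '[[0,0,0,0.05]]' >/dev/null; python3 tq.py
python3 -m jog '[[0,0,0,0.05]]' >/dev/null; python3 tq.py
```

```text
t 18.2167 tq [-0.01   0.012 -0.009] F [ 0.  -0.1  1.2] yaw -0.1615 pos [0.5997 0.0505 0.0681] q7 -2.07 tq7 -0.026
t: 18.88
eef_pos: [0.5991, 0.0497, 0.0671]
tool_rot: [0.0, 0.997, -0.081, 0.0]
contact_force: [-2.2, -1.6, 6.6]
gripper_width: 0.136
grasp_force: 107.6
t 18.8833 tq [-0.33   0.47  -0.017] F [-2.2 -1.6  6.6] yaw -0.162 pos [0.5991 0.0497 0.0671] q7 -2.07 tq7 0.051
t 18.9667 tq [-0.348  0.504  0.212] F [-1.7 -2.   6.4] yaw -0.2116 pos [0.5991 0.0497 0.0671] q7 -2.11 tq7 0.997
t 19.05 tq [-0.329  0.467  0.499] F [-2.3 -1.1  6.5] yaw -0.2631 pos [0.5991 0.0498 0.0671] q7 -2.15 tq7 0.241
t 19.1333 tq [-0.404  0.402  0.734] F [-1.  -1.5  7.1] yaw -0.3125 pos [0.5991 0.0498 0.0671] q7 -2.19 tq7 -0.107
```

```bash
python3 -m jog '[[0,0,0,0.05]]' >/dev/null; python3 tq.py
python3 -m jog '[[0,0,0,0.025]]' >/dev/null; python3 tq.py
python3 -m jog '[[0,0,0,0.025]]' >/dev/null; python3 tq.py
```

```text
t 19.2167 tq [-0.39   0.423  0.978] F [-2.2 -1.2  6.9] yaw -0.3615 pos [0.5991 0.0499 0.0671] q7 -2.24 tq7 -0.353
t 19.3 tq [-0.369  0.409  1.034] F [-1.7 -2.4  6.7] yaw -0.3862 pos [0.5992 0.0499 0.0671] q7 -2.26 tq7 -0.949
t 19.3833 tq [-0.451  0.414  0.975] F [-2.2 -2.7  6. ] yaw -0.4098 pos [0.5992 0.0499 0.0671] q7 -2.28 tq7 -0.727
```

```bash
python3 -m jog '[[0,0,0,0],[0,0,0,0],[0,0,0,0],[0,0,0,0],[0,0,-1,0],[0,0,-4,0],[0,0,-7,0],[0,0,-7,0]]' -1 >/dev/null
python3 -m jog '[[-4,4,0,0],[-6,8,-3,0],[-10,12,-6,0],[-10,16,-10,0],[-10,20,-12,0],[-10,24,-12,0],[-10,27,-12,0],[-10,27,-12,0],[-10,27,-12,0],[-10,27,-12,0]]'
python3 chk.py top3.png
```

```text
t: 20.88
eef_pos: [0.3988, -0.1588, 0.2575]
tool_rot: [0.0, 0.978, -0.207, 0.001]
contact_force: [0.8, 0.7, -0.8]
gripper_width: 1.001
grasp_force: 0.0
knob 69 (array([0.5974086 , 0.05052832]), np.float64(-0.22522754182221078), array([0.00424215, 0.01919951]))
handle [4.69516664e-01 2.62844002e-04] (np.float64(0.37272491811059927), np.float64(0.13795557086948043))
bar (array([0.52936547, 0.02367099]), np.float64(0.3778362739494415), array([0.00382494, 0.02289576]))
side knob 140 (array([0.597272  , 0.05719484]), np.float64(-0.21119598901430556), array([0.00175901, 0.01791114]))
```

View pics/ztop3.png

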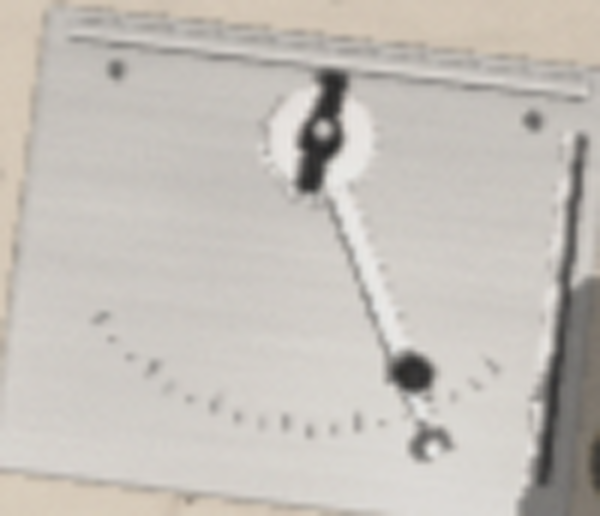

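The pointer tip meets the tab nose near (425,425), the knob is set and the gripper is clear. I'm handing it in.

```bash
python3 -c "
from station import bot; print(bot.hand_in())"
```

```text
the job is handed in; nothing more can be done
None
```

I loosened the clamp, swung the guide until its pointer met the index tab (within about 0.01 rad by camera), retightened the knob to about 1.02 N m in motion, and handed in; no verdict came back. Two caveats: the torque rose more slowly per rad than stated, so the pad force is my estimate (about 46 N from torque, up to about 64 N from angle), and four identical tightening jogs ran from a shell loop rather than being typed one by one.

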